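Roll the stripped lower joint up to the stop and hold it there

ROBOT

A 6-joint arm with a two-finger parallel gripper is mounted at the origin on the work surface. World frame = base frame: x ahead of the robot, y to its left, z up, the work surface at z = 0. Lengths are in m, angles in rad, forces in N, time in s.
With the tool pointing down it reaches from about 0.375 to 0.9 m from the base axis. Payload 3.1 kg.
Tool frame: the origin (TCP) lies between the finger pads; the fingertips stand 19 mm ahead of it and the grasp point (between the pads) is the TCP; z points along the fingers, y is the line along which they close (so a half turn about z gives the same grasp; the last joint's range is limited). The gripper opens to 85 mm and grips with 20 to 120 N. Pads are 22 mm wide; open, the fingers measure 114 mm over their backs; the gripper's body (76 mm by 85 mm) begins 54 mm behind the grasp point. The pads swing forward as they close: fully open they stand 13 mm farther back than shut.
Start: joints at [-1.421, 0.527, 1.433, -0, 1.181, -0.178], TCP at [0.202, -0.591, 0.25] pointing down, gripper open.
Joint ranges: [-3.08, 3.08], [-0.75, 2.2], [0.22, 2.44], [-1.43, 4.57], [0, 2.65], [-2.85, 2.85]. Speed limits (rad/s): [2.79, 2.79, 3.14, 3.14, 3.14, 3.14].

INTERFACE

Orientations are given as [roll, pitch, yaw] about the fixed x, y, z axes, in that order (R = Rz(yaw) Ry(pitch) Rx(roll)).
In Python, from rig import readout, read_camera, camera_info, close_job gives the robot as it stands. The module is installed in compiled form; this text tells all that it offers.
- The arm moves only by the tool move_arm, never from a script. Its argument "series" is one flat list of numbers, 4 for each row, row after row: the shift along the tool's x, y, z in cm, then the turn about the tool's z in rad. A call has 1 to 5 rows; each row shifts and turns the commanded pose from where the row before left it, along the tool's axes as they then stand; what a row does not reach is not made up. A row lasts 1/12 s, in which the tool goes at most 41.7 mm and 7.16 degrees, less where a joint would pass 70% of its speed; a pose out of reach is approached as far as the arm can. A call with a gripper value outside its range is refused whole. "jaw" is the opening, from 0 (shut) to 1 (fully open), set as the call begins (left out, the last holds). The fingers move at their own pace and stop on an object; "newtons" is the grip in N (left out, the last holds). Time passes only in rows, so rows that do not move let the fingers close. It gives the time, the measured TCP pose, the force, the opening and the grip force at its end, in the units of the state.
- readout.observe(): the state, without advancing time (a new reading comes with each control period).
- read_camera(name): name is "scene" or "side" or "wrist"; returns the picture (480x640x3 uint8, red, green, blue); there is no depth.
- camera_info(name): a dict with "intrinsics" (3x3 intrinsics, pixels), "k1" (the pictures are not rectified: a ray, as slopes to the right and down, at radius r is drawn at 1 + k1 r^2 times it, then the intrinsics apply), "extrinsics" (4x4, takes a point from camera to world coordinates). Camera axes: x right, y up, looking along -z (the intrinsics and any distortion apply to the point x, -y, -z); pixel columns grow to the right and rows downward; lengths in m; the calibration is good to about 2 mm. A picture is of the moment at which its call begins: read the wrist's pose just before it. camera_info takes no time and is no camera call; for the wrist camera it gives the pose at the moment of the call.
- close_job(): hands the job in; it is judged then, once.
The state is a dict: "clock": time; "joint_positions": joint angles; "joint_velocities": joint speeds; "effort": joint torques, N m; "position": TCP position; "eef_rot": TCP orientation; "contact_force": force on the tool from outside, world axes, zero at the start; "torque": the same for the moment, N m; "finger_gap": finger opening in m; "grasp_force": force on a finger pad.
Only numpy, scipy, OpenCV 4.12 (cv2) and the standard library are available. Lean on these libraries where they do the work, as an engineer would, in place of code of your own. Each camera call takes 0.05 s, during which the arm holds its last target. There are 200 camera calls.

TASK

With the fingertips, slowly roll the stripped blackwood joint up the ramp until it lies squarely against the sprung stop bar, and keep it lightly pressed there for the bore check: the program finishes while still holding it. Only push it: do not pinch it, lift it or let it run free, because it rolls back down as soon as it is let go. Leave the keys and the punch where they lie.

Things in the scene. Friction and masses are not known exactly. Their poses are not given: they have to be found in the camera images.
- lower_joint: Stripped clarinet lower joint, a black wooden cylinder, radius 15 mm, 200 mm long, plus a thinner cork tenon (radius 11, 18 long) on its +y end; about 0.2 kg. Origin on its axis, mid-length of the 200 mm body; y runs along the cylinder, x and z turn as it rolls. It starts lying across the ramp's foot against a low lip and rolls very easily.
- bed: Fixed white ramp bed, 240 mm long, 280 wide, rising 0.14 rad. Origin: upper surface, middle of its foot (low) edge, 16 mm above the cart top; x up the slope, y across, z square off the bed. Lip at the foot (x 0 to 6 mm) 4 mm high, so the joint's axis starts at x = 16, z = 15 mm; side cheeks (|y| 134 to 140) 10 mm high. The cart top in front of the foot is bare.
- stop_bar: Dark sprung bar across the bed, before an aluminium carriage clamped 150 to 200 mm up it. 220 mm wide, 8 thick, top 24 mm above the bed. Origin: bed surface, middle of its down-slope face; x up the slope, y across, z off the bed. The joint touches it with its axis at x = -15 mm. It gives up to 10 mm up-slope: 1.4 N to start, then 0.7 N per mm; the origin moves with it.
- side_key_long: Bystander, loose: nickel side key, about 100 mm long, under 10 mm tall, on the cart beside the ramp on its +y side. Origin at its middle, on the cart top.
- side_key_short: Bystander, loose: nickel side key, about 75 mm long, under 10 mm tall, on the cart beside the ramp on its +y side. Origin at its middle, on the cart top.
- spring_punch: Bystander, loose: spring punch with a red 85 mm handle (21 mm square, rounded) and a 67 mm thin steel end, on the cart beside the ramp on its -y side. Origin under the front end of the handle, on the cart top; x points along the steel end.
- hopper: Bystander, fixed: white enamel funnel hopper (116 mm across, rim 215 mm above the cart top) on a post over a tin cup, standing on a 130 mm square base. Origin at the centre of the base's underside. It stands on the ramp's -y side, about 300 mm from the ramp's middle line.
Mind the look-alikes: they are no part of the job. Of the things that look like the lower_joint, the largest one is meant.

How it is judged:
On the way, in this order (a step that is already met when the one before it is completed fails the run):
1. the joint is pushed up the bed, on the way to the stop (x of lower_joint in the frame of bed above 0.07 m and z of lower_joint in the frame of bed below 0.02 m), for 0.05 s.
2. the joint lies squarely against the stop bar, pressed by the fingers (x of lower_joint in the frame of stop_bar between -0.0185 and -0.01 m and z of lower_joint in the frame of bed between 0.011 and 0.02 m and angle between the y axis of lower_joint and the y axis of stop_bar, either way round below 0.07 rad and contact force between the fingers and lower_joint above 0.3 N and contact force between lower_joint and stop_bar above 0.3 N), for 0.3 s.
At the end, for the whole second after the job is handed in: The joint lies on the bed and along the stop bar (within 3.5 mm of touching, within 0.07 rad), still, with the fingers pressing on it and it pressing on the bar with more than 0.3 N; the keys and the punch are within 15 mm of where they lay (all of step 2 and linear speed of lower_joint below 0.02 m/s and distance of each of side_key_long, side_key_short, spring_punch from where it was at the start of the episode below 0.015 m); the arm keeps its last pose, push and grip.
It fails at once if the joint runs free: it rolls back or is flicked, faster than 0.25 m/s (linear speed of lower_joint above 0.25 m/s).
It fails at once if the joint is lifted more than 10 mm off the bed (z of lower_joint in the frame of bed above 0.025 m).
It fails at once if the joint is pinched or rammed: more than 40 N from the fingers (contact force between the fingers and lower_joint above 40 N).
It fails at once if a key or the punch is pushed more than 15 mm away (distance of any of side_key_long, side_key_short, spring_punch from where it was at the start of the episode above 0.015 m).
It also fails if it takes over 35 s, if anything falls off the work surface, if the arm or the gripper's body presses on something with over 40 N, if the wrist force passes 120 N, or if a joint passes its speed limit or range.

## Working session

There is one attempt and no reset: what is moved stays moved. The work goes in short steps, Python scripts to look and compute and a tool call to move; the robot and the scene stay as the last step left them, time stands still between calls to the robot, and variables do not carry over. Pictures are saved under pics/ and viewed, at most 10 in all, crops included, and the job is handed in when it is done.

Besides the shell and the picture viewer there is one more tool, called after "Request:" in YAML: its name, and indented under it one key for each argument. move_arm: Moves the arm, as the interface text tells. Its arguments: {"type":"object","properties":{"series":{"type":"array","items":{"type":"number"}},"jaw":{"type":"number"},"newtons":{"type":"number"}},"required":["series"]}

```bash
mkdir -p pics; cat > h.py <<'E'
import numpy as np, cv2
from rig import readout, read_camera, camera_info, close_job
def cam(name):
    c=camera_info(name); return np.array(c["intrinsics"]),c["k1"],np.array(c["extrinsics"])
def ray(c,u,v):
    K,k1,T=c
    d=np.array([(u-K[0,2])/K[0,0],(v-K[1,2])/K[1,1]]); s=d.copy()
    for _ in range(20): s=d/(1+k1*(s@s))
    w=T[:3,:3]@np.array([s[0],-s[1],-1]); return T[:3,3],w/np.linalg.norm(w)
def onz(c,u,v,z):
    o,w=ray(c,u,v); return o+w*(z-o[2])/w[2]
def proj(c,p):
    K,k1,T=c; q=T[:3,:3].T@(np.array(p)-T[:3,3]); s=np.array([q[0],-q[1]])/-q[2]; s=s*(1+k1*(s@s))
    return K[:2,:2]@s+K[:2,2]
def tri(r1,r2):
    (a,u),(b,v)=r1,r2; A=np.stack([u,-v],1); t=np.linalg.lstsq(A,b-a,rcond=None)[0]
    p,q=a+t[0]*u,b+t[1]*v; return (p+q)/2,np.linalg.norm(p-q)
def snap(n,f):
    im=read_camera(n); cv2.imwrite(f,im[:,:,::-1]); return im
E
python3 - <<'E'
from h import *
s=readout.observe(); print(s)
for n in("scene","side"): snap(n,f"pics/{n}0.png"); print(n,camera_info(n))
E
```

```text
{'clock': 0.0, 'joint_positions': array([-1.42047772e+00,  5.28518979e-01,  1.43394752e+00,  7.52726489e-06,
        1.18142591e+00, -1.78496857e-01]), 'joint_velocities': array([-0.00028546, -0.00090366,  0.00024852, -0.00041403,  0.00091192,
        0.00102439]), 'effort': array([ 2.11743627e-04, -4.42341936e+01, -1.78027886e+01, -3.83642771e-05,
        8.38947482e-03, -2.24939832e-06]), 'position': array([ 0.20175035, -0.59079462,  0.24928677]), 'eef_rot': array([-3.13933067e+00, -4.15169058e-04,  3.28812127e-01]), 'contact_force': array([-0.33412271, -0.1015274 , -0.27000554]), 'torque': array([-0.00772584,  0.04884773,  0.02725354]), 'grasp_force': 0.0, 'finger_gap': 0.08541591745813996}
scene {'intrinsics': array([[436.37352221,   0.        , 324.24421109],
       [  0.        , 436.37352221, 227.67785797],
       [  0.        ,   0.        ,   1.        ]]), 'k1': -0.06882821076714248, 'extrinsics': array([[ 0.47007416, -0.52822134,  0.70711562,  1.22309558],
       [ 0.88248864,  0.29545961, -0.36594728, -0.37603715],
       [-0.01562294,  0.79604386,  0.60503727,  0.69319237],
       [ 0.        ,  0.        ,  0.        ,  1.        ]])}
side {'intrinsics': array([[604.23773129,   0.        , 326.13029719],
       [  0.        , 604.23773129, 247.61349492],
       [  0.        ,   0.        ,   1.        ]]), 'k1': 0.017033426051128873, 'extrinsics': array([[-0.99312817,  0.05889553, -0.10113232,  0.36655815],
       [-0.11657787, -0.57387964,  0.81059963,  0.93219526],
       [-0.01029708,  0.81681912,  0.57680195,  0.71580233],
       [ 0.        ,  0.        ,  0.        ,  1.        ]])}
```

View pics/scene0.png

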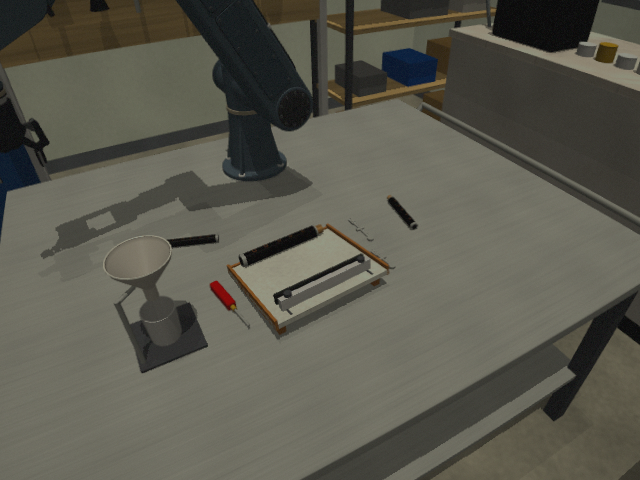

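View pics/side0.png

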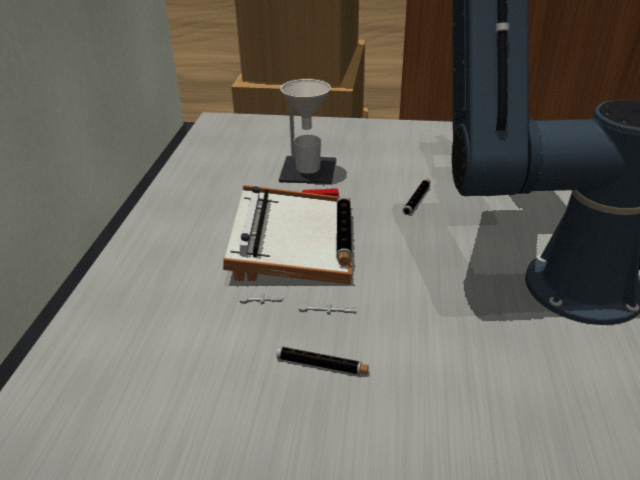

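Candidates for the joint: scene (281,246) on the ramp, (193,240) and (402,212) loose on the cart. In the side view these are (344,230), (417,197) and (322,361). The one on the ramp's foot is the largest and fits the description, so I'll check it in a close crop.

```bash
python3 - <<'E'
import cv2,numpy as np
a=cv2.imread("pics/scene0.png")[215:335,220:400]; b=cv2.imread("pics/side0.png")[180:290,215:365]
a=cv2.resize(a,(720,480),interpolation=cv2.INTER_CUBIC); b=cv2.resize(b,None,fx=5,fy=5,interpolation=cv2.INTER_CUBIC)
cv2.imwrite("pics/ca.png",a);cv2.imwrite("pics/cb.png",b)
for n,(x0,y0,x1,y1) in dict(scene=(225,215,335,275),side=(325,190,362,270)).items():
    im=cv2.imread(f"pics/{n}0.png")
    m=((im.max(2)<55)*255).astype(np.uint8); r=np.zeros_like(m); r[y0:y1,x0:x1]=m[y0:y1,x0:x1]
    r=cv2.morphologyEx(r,cv2.MORPH_CLOSE,np.ones((5,5)))
    c=max(cv2.findContours(r,0,2)[0],key=cv2.contourArea); R=cv2.minAreaRect(c); print(n,R,cv2.boxPoints(R).round(1).tolist())
E
```

```text
scene ((279.1318359375, 245.37786865234375), (12.831448554992676, 85.78138732910156), 67.7509765625) [[237.0, 255.6999969482422], [316.3999938964844, 223.1999969482422], [321.29998779296875, 235.10000610351562], [241.89999389648438, 267.6000061035156]]
side ((344.0, 225.5), (53.0, 14.0), 90.0) [[337.0, 199.0], [351.0, 199.0], [351.0, 252.0], [337.0, 252.0]]
```

View pics/ca.png

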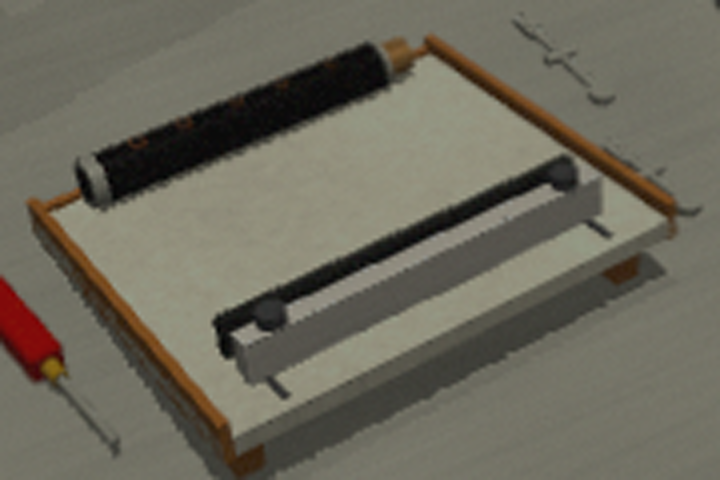

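View pics/cb.png

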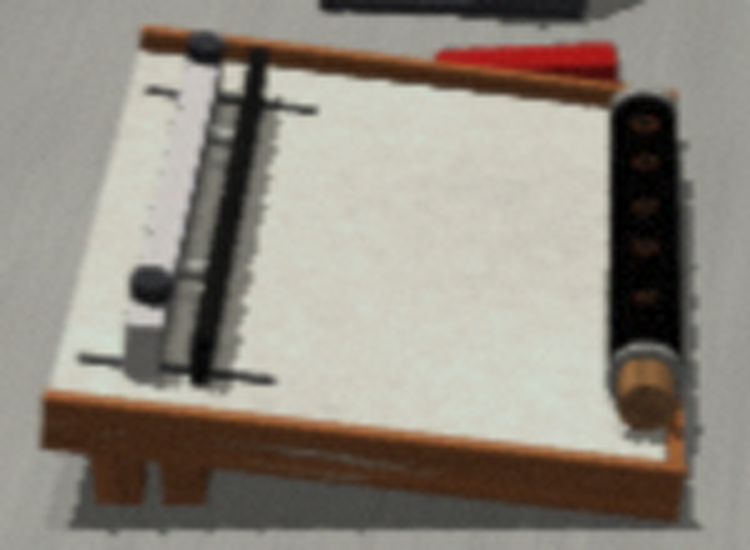

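The crops confirm the choice: the big black joint with its cork tenon lies on the ramp foot. In scene its ends are at about (243,260) and (316,230). In side they are at (344,199) and (344,252). The bed rises away from the robot, and the bar runs from scene (276,298) to (362,257).

```bash
python3 - <<'E'
from h import *
S,D=cam("scene"),cam("side")
P=dict(foot_m=((228.7,265.7),(350,198.4)),foot_p=((327.5,224.5),(351.6,272.4)),high_p=((388,266.2),(224,259.4)),high_m=((277,323),(244,186)),
 jm=((243,260),(344,199)),jp=((316.2,230.5),(344,252)),bar_m=((275.5,295),(267,190.5)),bar_p=((362,255),(256,254)))
R={}
for k,(a,b) in P.items():
    R[k],e=tri(ray(S,*a),ray(D,*b)); print(k,R[k].round(4),round(e,4), onz(S,*a,.03).round(3), onz(D,*b,.03).round(3))
for a,b in(("foot_m","foot_p"),("high_m","high_p"),("foot_m","high_m"),("foot_p","high_p"),("jm","jp"),("bar_m","bar_p")):
    d=R[b]-R[a];print(a,b,np.linalg.norm(d).round(4),"yaw",np.arctan2(d[1],d[0]).round(3))
print(camera_info("wrist"))
E
```

```text
foot_m [ 0.4582 -0.2311  0.0244] 0.0049 [ 0.468 -0.232  0.03 ] [ 0.456 -0.225  0.03 ]
foot_p [0.4324 0.0407 0.0261] 0.0049 [0.44  0.039 0.03 ] [0.43  0.043 0.03 ]
high_p [0.6661 0.064  0.0567] 0.0028 [0.644 0.083 0.03 ] [0.677 0.027 0.03 ]
high_m [ 0.6929 -0.2089  0.0553] 0.0061 [ 0.675 -0.201  0.03 ] [ 0.704 -0.257  0.03 ]
jm [ 0.4701 -0.1998  0.0392] 0.0083 [ 0.465 -0.196  0.03 ] [ 0.469 -0.221  0.03 ]
jp [ 0.4523 -0.0033  0.0384] 0.009 [0.448 0.002 0.03 ] [ 0.45 -0.02  0.03]
bar_m [ 0.6339 -0.1842  0.0629] 0.0016 [ 0.604 -0.174  0.03 ] [ 0.647 -0.242  0.03 ]
bar_p [0.6095 0.0363 0.0554] 0.0033 [0.583 0.052 0.03 ] [0.62  0.004 0.03 ]
foot_m foot_p 0.273 yaw 1.666
high_m high_p 0.2742 yaw 1.669
foot_m high_m 0.2378 yaw 0.095
foot_p high_p 0.2368 yaw 0.099
jm jp 0.1973 yaw 1.661
bar_m bar_p 0.2219 yaw 1.681
{'intrinsics': array([[375.69467787,   0.        , 320.68396279],
       [  0.        , 375.69467787, 235.18120989],
       [  0.        ,   0.        ,   1.        ]]), 'k1': -0.053447076795424986, 'extrinsics': array([[ 0.32286178,  0.90695736,  0.27053396,  0.2716001 ],
       [-0.94644464,  0.30989742,  0.09058774, -0.56718105],
       [-0.00167855, -0.28529274,  0.95843896,  0.37326007],
       [ 0.        ,  0.        ,  0.        ,  1.        ]])}
```

The measurements fit: bed 238 x 273 mm, cheek tops at z 25 mm at the foot, joint 197 mm. Bed yaw is about 0.097, and the foot middle is about (0.445,-0.095). I'll push with both open fingertips lined up along the joint, first moving above the bare cart in front of the foot.

Request:
move_arm:
  series: [0,0,0,0.116,0,0,0,0.116,1.75,-3.36,0,0,1.75,-3.36,0,0,1.75,-3.36,0,0]
  jaw: 1

```text
clock: 0.52
position: [0.2443, -0.4848, 0.2495]
eef_rot: [-3.14, -0.0, 0.095]
contact_force: [0.6, 0.4, 0.3]
finger_gap: 0.0855
grasp_force: 0.0
```

Request:
move_arm:
  series: [1.75,-3.36,0,0,1.75,-3.36,0,0,1.75,-3.36,0,0,1.75,-3.36,0,0,1.75,-3.36,0,0]

```text
clock: 0.93
position: [0.3154, -0.3085, 0.2501]
eef_rot: [-3.141, 0.0, 0.096]
contact_force: [0.7, -0.6, -0.4]
finger_gap: 0.0854
grasp_force: 0.0
```

Request:
move_arm:
  series: [1.75,-3.36,0,0,1.75,-3.36,0,0,1.75,-3.36,0,0,1.75,-3.36,0,0,0,0,0,0]

```text
clock: 1.35
position: [0.3719, -0.1634, 0.2499]
eef_rot: [-3.137, 0.001, 0.104]
contact_force: [-0.7, 0.3, -0.6]
finger_gap: 0.0854
grasp_force: 0.0
```

Request:
move_arm:
  series: [1.15,-2.0,0,0,1.15,-2.0,0,0,1.15,-2.0,0,0,0,0,3.5,0,0,0,3.5,0]

```text
clock: 1.77
position: [0.4025, -0.107, 0.1811]
eef_rot: [3.137, -0.006, 0.1]
contact_force: [-0.5, -0.3, -0.9]
finger_gap: 0.0854
grasp_force: 0.0
```

Request:
move_arm:
  series: [0,0,3.5,0,0,0,3.5,0,0,0,2.5,0,0,0,0,0,0,0,0,0]

```text
clock: 2.18
position: [0.3997, -0.1067, 0.0844]
eef_rot: [-3.139, 0.003, 0.097]
contact_force: [0.5, 0.3, -0.7]
finger_gap: 0.0857
grasp_force: 0.0
```

```bash
python3 - <<'E'
from h import *
print(readout.observe())
s=snap("side","pics/side1.png");w=snap("wrist","pics/w1.png");c=snap("scene","pics/scene1.png")
a=cv2.resize(s[170:290,220:440],(770,420),interpolation=cv2.INTER_CUBIC)
cv2.imwrite("pics/s1c.png",a[:,:,::-1])
E
```

```text
{'clock': 2.1833, 'joint_positions': array([-5.32594134e-01,  5.88097883e-01,  2.08919116e+00, -8.38910562e-05,
        4.68230284e-01,  9.41777613e-01]), 'joint_velocities': array([ 0.00235382, -0.06725583, -0.01726932, -0.00117006,  0.00569903,
        0.0001329 ]), 'effort': array([-9.09467367e-02, -3.14893341e+01, -3.79908845e+00, -1.92080981e-03,
       -2.81978678e-02, -2.06049226e-03]), 'position': array([ 0.39966422, -0.10673098,  0.08439049]), 'eef_rot': array([-3.13931275,  0.00319723,  0.09650316]), 'contact_force': array([ 0.52396261,  0.34387149, -0.73571608]), 'torque': array([ 0.02484365,  0.00433613, -0.05509398]), 'grasp_force': 0.0, 'finger_gap': 0.08567205506552834}
```

View pics/s1c.png

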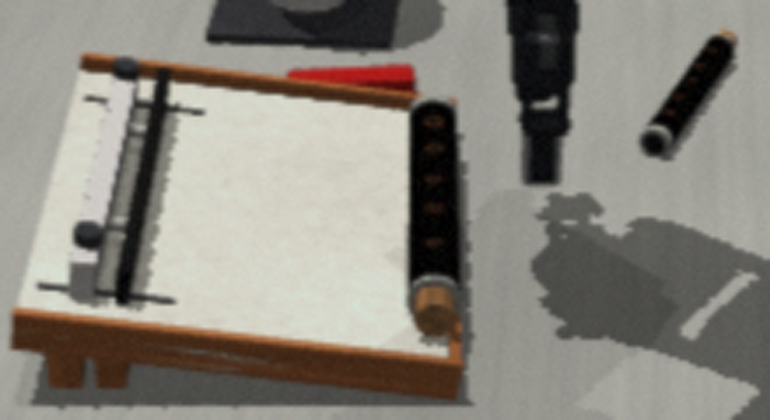

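View pics/w1.png

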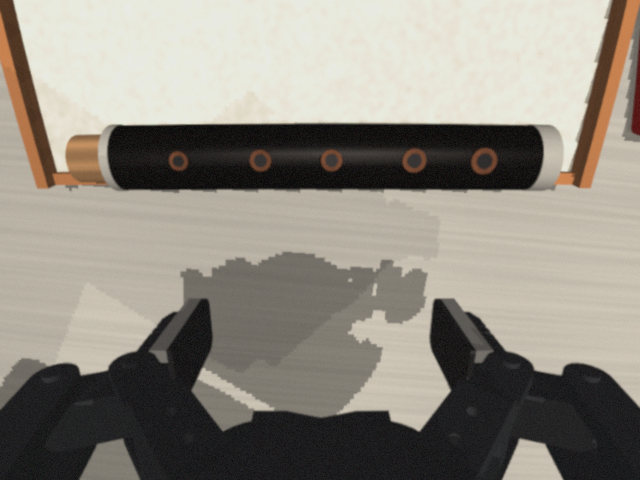

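The wrist view shows the fingers parallel to the joint (body px 100–562, row 157; tips at (196,299) and (447,299)), with the way to it clear. Next I work out fingertip height and gap to the joint.

```bash
python3 - <<'E'
from h import *
W,D=cam("wrist"),cam("side")
s=readout.observe();p=s["position"];yaw=s["eef_rot"][2];ex=np.array([np.cos(yaw),np.sin(yaw)]);ey=np.array([np.sin(yaw),-np.cos(yaw)])
def t(q): d=q[:2]-p[:2]; return (d@ex).round(4),(d@ey).round(4),q[2].round(4)
print("cam",W[2][:3,3])
for z in (.05,.06,.065,.07,.075,.08): print(z,[t(onz(W,u,v,z)) for u,v in((196,299),(211,318),(447,299),(432,318))])
o,w=ray(D,374.3,222.3)
for y in (-.045,-.055,-.065): q=o+w*(y-o[1])/w[1]; print("side tip",q.round(4))
print("joint front/back/ends",[t(onz(W,u,v,.033)) for u,v in((331,189),(331,124),(100,160),(562,160))])
print("bed inner foot corners",[t(onz(W,u,v,.026)) for u,v in((45,187),(585,187))])
E
```

```text
cam [ 0.47437623 -0.09978969  0.21070449]
0.05 [(np.float64(-0.0054), np.float64(-0.0592), np.float64(0.05)), (np.float64(-0.0154), np.float64(-0.053), np.float64(0.05)), (np.float64(-0.0056), np.float64(0.0596), np.float64(0.05)), (np.float64(-0.0156), np.float64(0.0533), np.float64(0.05))]
0.06 [(np.float64(-0.0005), np.float64(-0.0556), np.float64(0.06)), (np.float64(-0.0099), np.float64(-0.0497), np.float64(0.06)), (np.float64(-0.0006), np.float64(0.0558), np.float64(0.06)), (np.float64(-0.01), np.float64(0.05), np.float64(0.06))]
0.065 [(np.float64(0.0019), np.float64(-0.0538), np.float64(0.065)), (np.float64(-0.0071), np.float64(-0.0481), np.float64(0.065)), (np.float64(0.0018), np.float64(0.054), np.float64(0.065)), (np.float64(-0.0073), np.float64(0.0483), np.float64(0.065))]
0.07 [(np.float64(0.0044), np.float64(-0.0519), np.float64(0.07)), (np.float64(-0.0044), np.float64(-0.0464), np.float64(0.07)), (np.float64(0.0043), np.float64(0.0521), np.float64(0.07)), (np.float64(-0.0045), np.float64(0.0466), np.float64(0.07))]
0.075 [(np.float64(0.0069), np.float64(-0.0501), np.flo
[... 265 characters left out ...]
, (np.float64(0.0012), np.float64(-0.0432), np.float64(0.08)), (np.float64(0.0092), np.float64(0.0484), np.float64(0.08)), (np.float64(0.001), np.float64(0.0432), np.float64(0.08))]
side tip [ 0.3949 -0.045   0.0866]
side tip [ 0.3951 -0.055   0.0801]
side tip [ 0.3954 -0.065   0.0737]
joint front/back/ends [(np.float64(0.0439), np.float64(0.0047), np.float64(0.033)), (np.float64(0.0738), np.float64(0.0045), np.float64(0.033)), (np.float64(0.0583), np.float64(-0.105), np.float64(0.033)), (np.float64(0.0584), np.float64(0.1151), np.float64(0.033))]
bed inner foot corners [(np.float64(0.0446), np.float64(-0.1404), np.float64(0.026)), (np.float64(0.0444), np.float64(0.1343), np.float64(0.026))]
```

Open fingertips stand about 6 mm ahead of the TCP, the finger front is 9–11 mm ahead in x, and the joint's near side is 44 mm ahead, so I lower to about 26 mm tip height and approach.

Request:
move_arm:
  series: [0,0.3,1.75,0,0,0,1.75,0,0,0,1.5,0,0,0,0,0,0,0,0,0]

```text
clock: 2.75
position: [0.4013, -0.1102, 0.0363]
eef_rot: [3.141, -0.001, 0.097]
contact_force: [0.1, 0.3, 0.4]
finger_gap: 0.0856
grasp_force: 0.0
```

Request:
move_arm:
  series: [0.8,0,0.4,0,0.8,0,0,0,0.7,0,0,0,0.3,0,0,0,0,0,0,0]

```text
clock: 3.17
position: [0.4285, -0.1076, 0.0318]
eef_rot: [3.14, -0.003, 0.098]
contact_force: [-0.5, -0.4, -0.1]
finger_gap: 0.0851
grasp_force: 0.0
```

```bash
python3 - <<'E'
from h import *
s=readout.observe(); print(s["position"],s["contact_force"])
w=snap("wrist","pics/w2.png"); d=snap("side","pics/s2.png")
a=np.hstack([cv2.resize(w[100:400,100:550],(450,300)),cv2.resize(d[170:290,300:420],(300,300),interpolation=cv2.INTER_CUBIC)])
cv2.imwrite("pics/c2.png",a[:,:,::-1])
E
```

```text
[ 0.42846834 -0.10763047  0.03184648] [-0.50114895 -0.44515061 -0.05947881]
```

View pics/c2.png

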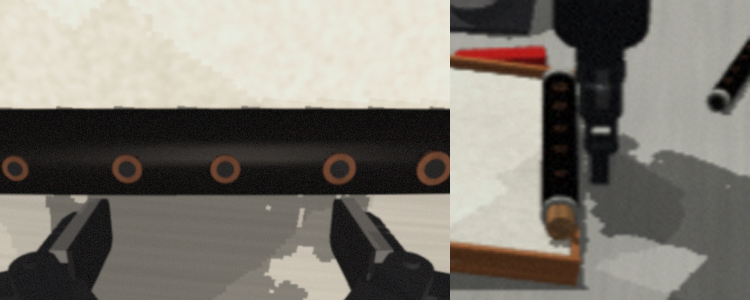

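Fingers are a few mm behind the joint, square to it, tips below its middle. Pushing up along the slope now.

Request:
move_arm:
  series: [0.2,0,0,0,0.2,0,0,0,0.2,0,-0.03,0,0.2,0,-0.03,0,0.2,0,-0.03,0]

```text
clock: 3.68
position: [0.4356, -0.1059, 0.0322]
eef_rot: [-3.14, 0.002, 0.097]
contact_force: [-1.6, 0.5, 2.1]
finger_gap: 0.085
grasp_force: 1.2
```

Request:
move_arm:
  series: [0.3,0,-0.04,0,0.3,0,-0.04,0,0.3,0,-0.04,0,0.3,0,-0.04,0,0.3,0,-0.04,0]

```text
clock: 4.1
position: [0.4518, -0.1048, 0.0343]
eef_rot: [-3.142, 0.0, 0.097]
contact_force: [-2.0, -0.4, 1.0]
finger_gap: 0.0854
grasp_force: 1.1
```

```bash
python3 - <<'E'
from h import *
s=readout.observe(); print(s["position"],s["contact_force"],s["eef_rot"])
w=snap("wrist","pics/w3.png"); d=snap("side","pics/s3.png")
a=np.hstack([cv2.resize(w[100:400,100:550],(450,300)),cv2.resize(d[170:290,300:420],(300,300),interpolation=cv2.INTER_CUBIC)])
cv2.imwrite("pics/c3.png",a[:,:,::-1])
E
```

```text
[ 0.45179664 -0.10483897  0.03427697] [-2.03408754 -0.40796608  0.99118049] [-3.14159123e+00  3.89445816e-06  9.68491939e-02]
```

View pics/c3.png

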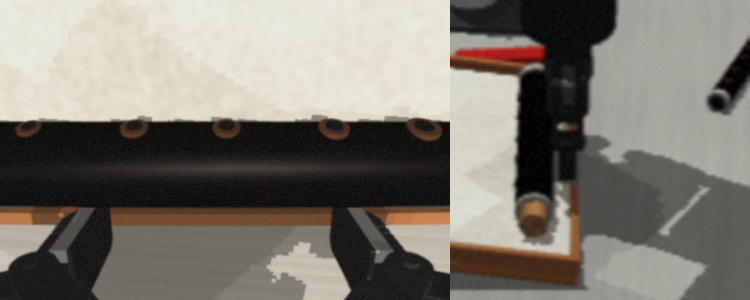

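The joint rolls evenly, square to the bed. Continuing.

Request:
move_arm:
  series: [0.4,0,-0.056,0,0.4,0,-0.056,0,0.4,0,-0.056,0,0.4,0,-0.056,0,0.4,0,-0.056,0]

```text
clock: 4.62
position: [0.4718, -0.1029, 0.0371]
eef_rot: [-3.142, -0.0, 0.097]
contact_force: [-1.2, -0.1, 2.7]
finger_gap: 0.0854
grasp_force: 1.1
```

Request:
move_arm:
  series: [0.4,0,-0.056,0,0.4,0,-0.056,0,0.4,0,-0.056,0,0.4,0,-0.056,0,0.4,0,-0.056,0]

```text
clock: 5.03
position: [0.4917, -0.1009, 0.0399]
eef_rot: [-3.142, 0.0, 0.097]
contact_force: [-1.4, -0.3, 1.0]
finger_gap: 0.0853
grasp_force: 1.1
```

Request:
move_arm:
  series: [0.4,0,-0.056,0,0.4,0,-0.056,0,0.4,0,-0.056,0,0.4,0,-0.056,0,0.4,0,-0.056,0]

```text
clock: 5.45
position: [0.5116, -0.099, 0.0426]
eef_rot: [-3.142, 0.0, 0.097]
contact_force: [-2.1, 0.8, 0.2]
finger_gap: 0.0856
grasp_force: 1.1
```

```bash
python3 - <<'E'
from h import *
s=readout.observe(); print(s["position"],s["contact_force"],s["eef_rot"])
w=snap("wrist","pics/w4.png"); d=snap("side","pics/s4.png"); c=snap("scene","pics/sc4.png")
a=np.hstack([cv2.resize(w[:,50:600],(400,349)),cv2.resize(d[170:290,215:350],(393,349),interpolation=cv2.INTER_CUBIC)])
cv2.imwrite("pics/c4.png",a[:,:,::-1])
E
```

```text
[ 0.51157252 -0.09904794  0.04264054] [-2.07827909  0.75117087  0.17166338] [-3.14156811e+00  7.76920307e-05  9.68097251e-02]
```

View pics/c4.png

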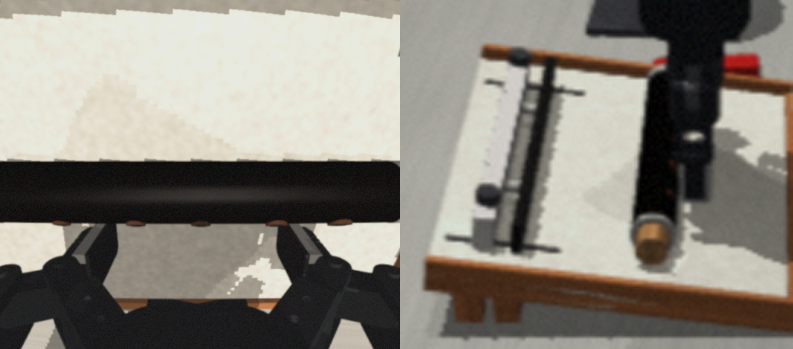

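Joint is at about x = 94 mm on the bed, parallel to the bar. Continuing, then slowing.

Request:
move_arm:
  series: [0.4,0,-0.056,0,0.4,0,-0.056,0,0.4,0,-0.056,0,0.4,0,-0.056,0,0.4,0,-0.056,0]

```text
clock: 6.02
position: [0.5315, -0.0971, 0.0455]
eef_rot: [-3.142, 0.0, 0.097]
contact_force: [-2.1, -0.2, 2.3]
finger_gap: 0.0856
grasp_force: 1.1
```

Request:
move_arm:
  series: [0.4,0,-0.056,0,0.4,0,-0.056,0,0.4,0,-0.056,0,0.3,0,-0.042,0,0.2,0,-0.028,0]

```text
clock: 6.43
position: [0.5488, -0.0956, 0.0479]
eef_rot: [3.141, -0.001, 0.097]
contact_force: [-1.5, -0.9, 0.8]
finger_gap: 0.0856
grasp_force: 1.0
```

```bash
python3 - <<'E'
from h import *
s=readout.observe(); print(s["position"],s["contact_force"],s["eef_rot"])
w=snap("wrist","pics/w5.png"); d=snap("side","pics/s5.png"); c=snap("scene","pics/sc5.png")
a=np.hstack([cv2.resize(c[215:335,220:400],(390,260),interpolation=cv2.INTER_CUBIC),cv2.resize(d[170:290,215:395],(390,260),interpolation=cv2.INTER_CUBIC)])
cv2.imwrite("pics/c5.png",a[:,:,::-1])
E
```

```text
[ 0.54879483 -0.09556171  0.04790256] [-1.54107589 -0.90832945  0.83856168] [ 3.14121061e+00 -8.28895676e-04  9.69779133e-02]
```

View pics/c5.png

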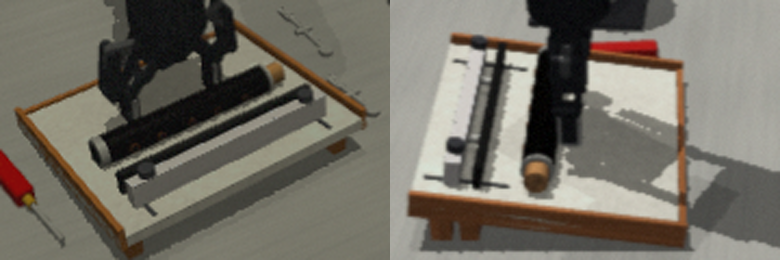

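The joint is still parallel to the bar, with a clear gap of about 2 cm. I've now viewed 10 pictures, so from here I measure the gap numerically along a row in the side camera, plus the force.

```bash
cat > gap.py <<'E'
from h import *
s=readout.observe(); print(s["clock"],s["position"].round(4),s["contact_force"].round(2),s["grasp_force"])
d=read_camera("side"); D=cam("side")
for r in (215,225,235,242):
    m=d[r,235:330].max(1); k=(m<90).astype(int); e=np.flatnonzero(np.diff(np.r_[0,k,0])); print(r,[(int(a)+235,int(b)+235) for a,b in e.reshape(-1,2)])
E
python3 gap.py
```

```text
6.5833 [ 0.5489 -0.0957  0.0478] [ 1.21 -1.92 -0.07] 0.06556324519917389
215 [(260, 265), (281, 296), (300, 304)]
225 [(252, 253), (258, 263), (279, 304)]
235 [(242, 262), (278, 304)]
242 [(248, 250), (254, 260), (277, 278), (287, 293)]
```

Request:
move_arm:
  series: [0.2,0,-0.028,0,0.2,0,-0.028,0,0.2,0,-0.028,0,0.2,0,-0.028,0,0.2,0,-0.028,0]

```text
clock: 7.05
position: [0.558, -0.0945, 0.0492]
eef_rot: [-3.141, 0.0, 0.097]
contact_force: [-1.7, -0.9, 1.6]
finger_gap: 0.0855
grasp_force: 1.1
```

```bash
python3 gap.py
```

```text
7.05 [ 0.558  -0.0945  0.0492] [-1.71 -0.88  1.65] 1.0706335119903088
215 [(260, 265), (276, 293), (294, 300)]
225 [(252, 253), (258, 263), (274, 299)]
235 [(242, 262), (273, 299)]
242 [(248, 250), (254, 260), (272, 274), (278, 279), (283, 288)]
```

Request:
move_arm:
  series: [0.3,0,-0.042,0,0.3,0,-0.042,0,0.3,0,-0.042,0,0.3,0,-0.042,0,0.2,0,-0.028,0]

```text
clock: 7.52
position: [0.5727, -0.0932, 0.0513]
eef_rot: [3.141, -0.001, 0.097]
contact_force: [-1.9, -0.7, 1.3]
finger_gap: 0.0852
grasp_force: 1.0
```

```bash
python3 gap.py
```

```text
7.5167 [ 0.5727 -0.0932  0.0513] [-1.92 -0.75  1.29] 1.0091989673674107
215 [(260, 265), (268, 292)]
225 [(252, 253), (258, 263), (266, 292)]
235 [(242, 261), (264, 291)]
242 [(248, 250), (254, 260), (263, 269), (270, 280)]
```

Request:
move_arm:
  series: [0.1,0,-0.014,0,0.1,0,-0.014,0,0.1,0,-0.014,0,0.1,0,-0.014,0,0,0,0,0]

```text
clock: 7.98
position: [0.5762, -0.0928, 0.0517]
eef_rot: [3.142, -0.0, 0.097]
contact_force: [-1.8, 0.3, 0.7]
finger_gap: 0.0855
grasp_force: 0.8
```

```bash
python3 gap.py
```

```text
7.9833 [ 0.5762 -0.0928  0.0517] [-1.83  0.32  0.68] 0.7887440174818039
215 [(260, 265), (267, 290)]
225 [(252, 253), (258, 290)]
235 [(242, 289)]
242 [(248, 250), (254, 260), (262, 273), (274, 278)]
```

Request:
move_arm:
  series: [0.1,0,-0.014,0,0.1,0,-0.014,0,0.1,0,-0.014,0,0,0,0,0]

```text
clock: 8.37
position: [0.5794, -0.0925, 0.0522]
eef_rot: [3.141, -0.001, 0.097]
contact_force: [-1.2, 1.0, 1.2]
finger_gap: 0.0855
grasp_force: 0.8
```

```bash
python3 gap.py
```

```text
8.3667 [ 0.5794 -0.0925  0.0522] [-1.19  1.    1.17] 0.7603604346513748
215 [(260, 289)]
225 [(252, 253), (257, 288)]
235 [(242, 287)]
242 [(248, 250), (254, 264), (268, 272), (273, 276)]
```

Request:
move_arm:
  series: [0.1,0,-0.014,0,0.1,0,-0.014,0,0,0,0,0]

```text
clock: 8.67
position: [0.5812, -0.0923, 0.0525]
eef_rot: [3.142, -0.0, 0.097]
contact_force: [-2.7, -0.3, 1.7]
finger_gap: 0.0857
grasp_force: 1.0
```

```bash
python3 gap.py
```

```text
8.6667 [ 0.5812 -0.0923  0.0525] [-2.73 -0.27  1.69] 1.0109730809926987
215 [(260, 288)]
225 [(252, 253), (257, 287)]
235 [(242, 279), (281, 286)]
242 [(248, 250), (254, 265), (268, 275)]
```

Request:
move_arm:
  series: [0.1,0,-0.014,0,0,0,0,0,0,0,0,0]

```text
clock: 8.97
position: [0.5813, -0.0922, 0.0525]
eef_rot: [-3.141, 0.001, 0.097]
contact_force: [-3.7, -1.8, 1.9]
finger_gap: 0.0854
grasp_force: 2.0
```

Request:
move_arm:
  series: [0.1,0,-0.014,0,0,0,0,0,0,0,0,0]

```text
clock: 9.22
position: [0.582, -0.0921, 0.0526]
eef_rot: [-3.141, 0.002, 0.097]
contact_force: [-5.5, -2.1, 2.2]
finger_gap: 0.0854
grasp_force: 2.5
```

```bash
python3 gap.py
```

```text
9.2167 [ 0.582  -0.0921  0.0526] [-5.55 -2.05  2.17] 2.471439018845558
215 [(254, 255), (259, 287)]
225 [(252, 253), (257, 287)]
235 [(242, 276), (277, 279), (280, 286)]
242 [(248, 250), (254, 265), (268, 275)]
```

Force has risen and the bar is taking up the push. I'll press about 2 mm more and hold.

Request:
move_arm:
  series: [0.1,0,-0.014,0,0,0,0,0,0.1,0,-0.014,0,0,0,0,0,0,0,0,0]

```text
clock: 9.68
position: [0.5832, -0.0919, 0.0527]
eef_rot: [-3.141, 0.004, 0.097]
contact_force: [-6.8, -2.0, 3.3]
finger_gap: 0.0856
grasp_force: 3.2
```

```bash
python3 gap.py
```

```text
9.6833 [ 0.5832 -0.0919  0.0527] [-6.81 -2.03  3.34] 3.154614418745041
215 [(254, 255), (259, 287)]
225 [(252, 253), (256, 286)]
235 [(242, 278), (280, 285)]
242 [(248, 250), (253, 263), (266, 270), (271, 274)]
```

Request:
move_arm:
  series: [0,0,0,0,0,0,0,0,0,0,0,0,0,0,0,0,0,0,0,0]

```text
clock: 10.15
position: [0.5832, -0.0919, 0.0527]
eef_rot: [-3.141, 0.004, 0.097]
contact_force: [-5.0, -2.4, 4.1]
finger_gap: 0.0855
grasp_force: 3.1
```

```bash
python3 gap.py
```

```text
10.15 [ 0.5832 -0.0919  0.0527] [-4.98 -2.43  4.13] 3.1432760506868362
215 [(259, 287)]
225 [(252, 253), (256, 286)]
235 [(242, 278), (280, 285)]
242 [(248, 250), (253, 263), (266, 270), (271, 274)]
```

```bash
python3 -c "
from h import *
print(close_job())"
```

```text
the job is handed in; nothing more can be done
None
```

I rolled the joint up the ramp with both open fingertips and handed the job in at about 10 s, with the joint still pressed against the sprung stop bar at a steady 5–7 N. The bar had given about 1–2 mm. I judged squareness from the fingers' alignment with the bed, not from a final picture, and the hand-in returned no verdict.

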